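# Bring the nutmeg dish, lip first, to the open jar

## Task

Make the nutmeg in the small steel dish ready for tipping into the open lever-lock jar: pinch the dish by its two straight sides, lift it, give it a quarter turn so that it comes at the jar square from the side (not over the lever or the lid), and bring the tip of its pouring lip over the middle of the jar's mouth, a few centimetres above the rim. Keep the dish level and the nutmeg in the middle of its hollow all the way, without the fingers touching the nutmeg. Do not tip it or put it down: finish still holding the dish there, clear of the jar, and leave the jar and everything else on the counter where it stands.

Things in the scene. Friction and masses are not known exactly. Their poses are not given: they have to be found in the camera images.
- dish: oblong steel dish flat on the counter, 72 mm (x) by 56 mm (y), 14 mm high, about 160 g, a narrowing pouring lip added at +x. Origin: centre of underside; z up, x towards the lip, which starts roughly away from the robot. Its two long sides are flat, vertical, parallel faces 56 mm apart: grasp there at mid-length, fingers from above, almost down to the counter. Balances within 6 mm of the origin
- dish_center (a point): point 16 mm above the centre of the dish's underside, where the nutmeg's centre is when in the middle of the round hollow; hollow 46 mm across, sloping 7 degrees in its inner 32 mm, 20 degrees outside that, lowest point 4 mm above the underside
- dish_lip (a point): tip of the pouring lip, 73 mm along the dish's x from its origin, 11 mm above the underside
- nutmeg: loose round nutmeg, a brown ball 24 mm in diameter, about 12 g, free to roll in the dish's hollow; origin at its centre. It sits between the fingers when the dish is grasped, its top 28 mm above the dish's underside
- jar: open glass lever-lock jar, 92 mm across, 95 mm high to the rim, loose, about 0.75 kg, to the left or right of the dish. Origin: centre of underside; z up; wire lever on its -x side (roughly towards the robot, out to 54 mm from the axis), glass lid hanging down behind on +x (out to 70 mm); its y sides are clear. Nothing rises above the rim
- jar_mouth (a point): centre of the open jar's mouth, at rim height, 95 mm above the counter; mouth 72 mm across inside
- idli_stand: bystander: two-tier steel idli stand, 144 mm across, upper plate 60 mm high, centre post with knob 118 mm high; origin at the centre of its underside; stands on the other side of the dish from the open jar
- tawa: bystander: black nonstick griddle 244 mm across, 10 mm high, with a handle 34 mm high at its highest, at the far side; origin at the centre of its underside
- turner: bystander: flat steel turner 335 mm long, 14 mm high, lying near the robot on its right; origin near its middle
- brush: bystander: red silicone brush with rigid handle, 220 mm long, 16 mm high, lying near the robot on its left; origin near its middle
- shut_jar: bystander: a second glass jar like the first but shut, 108 mm high, at the far left; origin at the centre of its underside
- tumbler: bystander: steel tumbler 72 mm across, 100 mm high, beyond the dish; origin at the centre of its underside
- katori: bystander: small steel bowl 90 mm across, 40 mm high, at the far right; origin at the centre of its underside

How it is judged:
By the outcome, as a careful person would: the job done as asked, in the order asked, and still so for the second after the job is handed in, while the arm keeps its last pose, push and grip.
It also fails if it takes over 51 s, if anything falls off the work surface, if the arm or the gripper's body presses on something with over 40 N, if the wrist force passes 120 N, or if a joint passes its speed limit or range.

## Robot

A 7-joint arm with a two-finger parallel gripper is mounted at the origin on the work surface. World frame = base frame: x ahead of the robot, y to its left, z up, the work surface at z = 0. Lengths are in m, angles in rad, forces in N, time in s.
With the tool pointing down it reaches from about 0.35 to 0.9 m from the base axis. Payload 8.1 kg.
Tool frame: the origin (TCP) lies midway between the tips of the shut fingers; the grasp point (between the pads) lies arm.grasp_offset behind it (arm.grasp_offset is the distance from the TCP to the grasp point, in m); z points along the fingers, y is the line along which they close (so a half turn about z gives the same grasp; the last joint's range is limited). The gripper opens to 92 mm and grips with 3 to 60 N. Pads are 19 mm wide; open, the fingers measure 130 mm over their backs; the gripper's body (75 mm by 190 mm) begins 47 mm behind the grasp point.
Start: joints at [1.175, 0.434, 0.025, 1.573, -0.012, 1.134, -0.075], TCP at [0.18, -0.598, 0.189] pointing down, gripper open.
Joint ranges: [-2.62, 2.62], [-0.44, 2.09], [-1.27, 1.32], [0.08, 2.57], [-1.32, 4.46], [0.12, 2], [-2.74, 2.74]. Speed limits (rad/s): [2.22, 2.22, 3.01, 3.01, 3.14, 3.14, 3.14].

## Interface

Orientations are given as a rotation vector (axis times angle).
In Python, from cell import observe, imaging, arm gives the robot as it stands.
- The arm moves only by the tool apply_moves, never from a script. Its argument "commands" is a list of rows, each a list of 5 numbers: the opening in per cent of the stroke, from 0 (shut) to 100 (fully open), then the shift along the world's x, y, z in units of 0.06 m (1.0 is 0.06 m), then the turn about the world's z in units of 0.5 rad (1.0 is 0.5 rad). A call has 1 to 12 rows; each row shifts and turns the commanded pose from where the row before left it; what a row does not reach is not made up. A row lasts 1/8 s, in which the tool goes at most 62.5 mm and 10.7 degrees, less where a joint would pass 70% of its speed; a pose out of reach is approached as far as the arm can. A call with a number of a shift or a turn outside -1 to 1 is refused whole. A call with a gripper value outside its range is refused whole. The fingers move at their own pace and stop on an object; "newtons" is the grip in N (left out, the last holds). Time passes only in rows, so rows that do not move let the fingers close. It gives the time, the measured TCP pose, the force, the opening and the grip force at its end, in the units of the state.
- observe(): the state, without advancing time (a new reading comes with each control period).
- imaging.get_image(name): name is "scene" or "top"; returns (picture, depth): 480x640x3 uint8, red, green, blue; 480x640 float32, m along the optical axis (not along the pixel's ray), 0 where there is no reading.
- imaging.camera_params(name): a dict with "camera_matrix" (3x3 intrinsics, pixels), "dist" ([k1, k2, p1, p2, k3] as OpenCV has them; the pictures are not rectified), "origin" and "rotation" of the camera in the world. Camera axes: x right, y up, looking along -z (the intrinsics and any distortion apply to the point x, -y, -z); pixel columns grow to the right and rows downward; lengths in m; the calibration is good to about 2 mm. A picture is of the moment at which its call begins. camera_params takes no time and is no camera call.
- arm.sign_off(): hands the job in; it is judged then, once.
The state is a dict: "clock": time; "joints": joint angles; "dq": joint speeds; "joint_efforts": joint torques, N m; "position": TCP position; "ee_rot": TCP orientation; "force": force on the tool from outside, world axes, zero at the start; "ft_torque": the same for the moment, N m; "width": opening from 0.0 (shut) to 1.0 (fully open); "gripper_force": force on a finger pad.
Only numpy, scipy, OpenCV 4.12 (cv2) and the standard library are available. Lean on these libraries where they do the work, as an engineer would, in place of code of your own. Each camera call takes 0.05 s, during which the arm holds its last target. There are 200 camera calls.

## Working session

There is one attempt and no reset: what is moved stays moved. The work goes in short steps, Python scripts to look and compute and a tool call to move; the robot and the scene stay as the last step left them, time stands still between calls to the robot, and variables do not carry over. Pictures are saved under pics/ and viewed, at most 10 in all, crops included, and the job is handed in when it is done.

Besides the shell and the picture viewer there is one more tool, called after "Request:" as name([rows], argument=value, ...), one row to a line, values as JSON. apply_moves: Moves the arm, as the interface text tells. Its arguments: {"type":"object","properties":{"commands":{"type":"array"},"newtons":{"type":"number"}},"required":["commands"]}

```bash
mkdir -p pics; cat > h.py <<'E'
import numpy as np, cv2
from cell import observe, imaging, arm
def cloud(name):
    im,d=imaging.get_image(name); p=imaging.camera_params(name)
    K=np.array(p["camera_matrix"],float); D=np.array(p["dist"],float)
    h,w=d.shape; u,v=np.meshgrid(np.arange(w),np.arange(h))
    n=cv2.undistortPoints(np.stack([u,v],-1).reshape(-1,1,2).astype(np.float64),K,D).reshape(h,w,2)
    c=np.stack([n[...,0]*d,-n[...,1]*d,-d],-1)
    P=c@np.array(p["rotation"]).T+np.array(p["origin"])
    P[d==0]=np.nan
    return im,d,P
E
python3 - <<'E'
from h import *
print(observe(), arm.grasp_offset)
for n in("top","scene"):
    im,d,P=cloud(n); cv2.imwrite(f"pics/{n}0.png",im[...,::-1]); np.save(f"{n}0.npy",P)
    print(imaging.camera_params(n))
E
```

```text
{'clock': 0.0, 'joints': array([ 1.1753767 ,  0.43524358,  0.02497958,  1.57409688, -0.01160074,
        1.13397831, -0.07508923]), 'dq': array([ 0.00049585, -0.00053923, -0.00089532, -0.00020051,  0.00168132,
        0.00020688,  0.00127114]), 'joint_efforts': array([ 5.03449410e-04, -6.67849016e+01,  9.84944478e-01, -3.14458215e+01,
       -6.05343212e-02,  4.28984861e-02,  1.79695767e-04]), 'position': array([ 0.18018152, -0.59787374,  0.18823238]), 'ee_rot': array([-3.10647662e+00, -4.57992867e-01,  5.87500277e-04]), 'force': array([ 0.28279768, -0.29527392,  0.29301331]), 'ft_torque': array([0.02144588, 0.02557611, 0.05758531]), 'gripper_force': 0.0, 'width': 1.0017332677183428} 0.0188Traceback (most recent call last):
  File "<stdin>", line 4, in <module>
  File "h.py", line 9, in cloud
    P=c@np.array(p["rotation"]).T+np.array(p["origin"])
      ~~~~~~~~~~~~~~~~~~~~~~~~~~~^~~~~~~~~~~~~~~~~~~~~~
ValueError: operands could not be broadcast together with shapes (480,640) (3,)
```

```bash
sed -i 's/np.array(p\["rotation"\]).T/cv2.Rodrigues(np.array(p["rotation"],float))[0].T/' h.py
python3 - <<'E'
from h import *
for n in("top","scene"):
    im,d,P=cloud(n); cv2.imwrite(f"pics/{n}0.png",im[...,::-1]); np.save(f"{n}0.npy",P)
    print(imaging.camera_params(n)); print(np.nanpercentile(P[...,2],[5,30,50,95]))
E
```

```text
{'camera_matrix': array([[595.62379044,   0.        , 322.18486506],
       [  0.        , 595.62379044, 234.07806133],
       [  0.        ,   0.        ,   1.        ]]), 'dist': array([-0.14411039,  0.        ,  0.        ,  0.        ,  0.        ]), 'origin': array([0.29228125, 0.02145686, 1.47593555]), 'rotation': array([ 0.14368996, -0.15160035, -1.57536214])}
[-0.73830555 -0.00421359 -0.00110257  0.10772185]
{'camera_matrix': array([[532.17622945,   0.        , 318.76030148],
       [  0.        , 532.17622945, 242.1471362 ],
       [  0.        ,   0.        ,   1.        ]]), 'dist': array([0.03586954, 0.        , 0.        , 0.        , 0.        ]), 'origin': array([0.98365629, 0.304282  , 0.98654873]), 'rotation': array([0.28539973, 0.57245364, 2.1035935 ])}
[-7.51102804e-01 -5.74204761e-04  1.00363227e-03  8.63010798e-02]
```

View pics/top0.png

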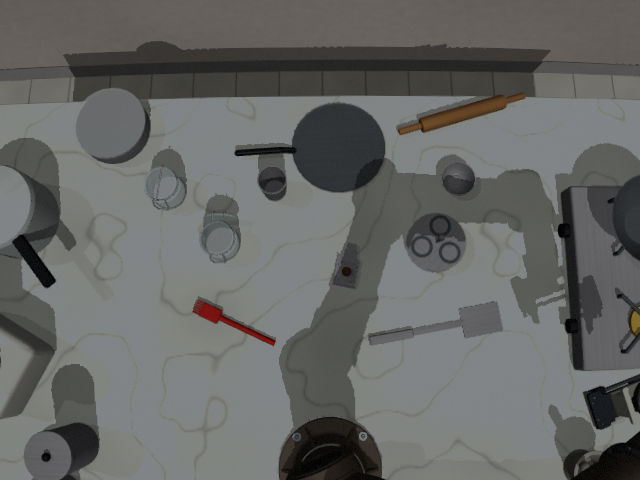

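View pics/scene0.png

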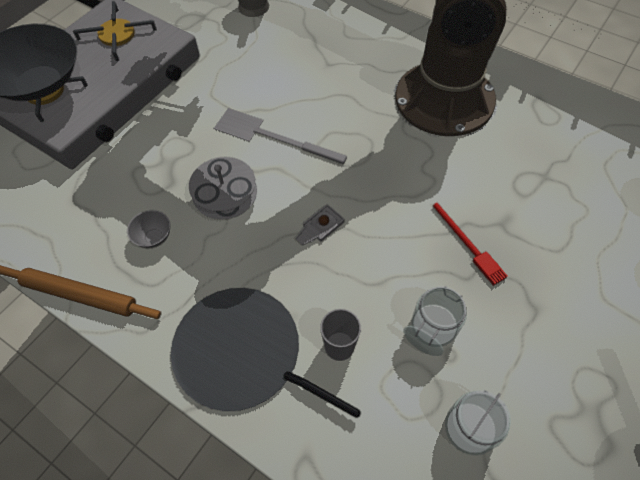

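The top view shows the dish at about (346,266) with the nutmeg at (346,271) and the lip pointing up. The open jar is at (220,240) with its lever at the bottom, and the idli stand is at (436,241). The scene view shows the dish at (322,224), the jar at (440,315) and the shut jar at (477,422).

```bash
cat >> h.py <<'E'
def rays(name,uv):
    p=imaging.camera_params(name)
    n=cv2.undistortPoints(np.array(uv,float).reshape(-1,1,2),np.array(p["camera_matrix"]),np.array(p["dist"])).reshape(-1,2)
    r=np.c_[n[:,0],-n[:,1],-np.ones(len(n))]@cv2.Rodrigues(np.array(p["rotation"],float))[0].T
    return np.array(p["origin"]),r
def plane(name,uv,z):
    o,r=rays(name,uv); return o+r*((z-o[2])/r[:,2])[:,None]
def tri(a,b):
    (o1,r1),(o2,r2)=rays("top",[a]),rays("scene",[b])
    t=np.linalg.lstsq(np.c_[r1[0],-r2[0]],o2-o1,rcond=None)[0]
    p,q=o1+r1[0]*t[0],o2+r2[0]*t[1]; return (p+q)/2,np.linalg.norm(p-q)
def nutmeg(im,box):
    x0,y0,x1,y1=box; c=im[y0:y1,x0:x1].astype(int)
    m=(c[...,0]-c[...,2]>18)&(c[...,0]<140)
    n,l,s,ce=cv2.connectedComponentsWithStats(m.astype(np.uint8))
    k=1+np.argmax(s[1:,4]); return ce[k]+[x0,y0],s[k]
E
python3 - <<'E'
from h import *
T=cv2.imread("pics/top0.png")[...,::-1];S=cv2.imread("pics/scene0.png")[...,::-1]
a,sa=nutmeg(T,(325,240,370,295)); b,sb=nutmeg(S,(290,200,350,250))
print(a,sa,b,sb,tri(a,b))
P=np.load("top0.npy"); Q=np.load("scene0.npy")
def reg(P,x,y,z):
    return P[(abs(P[...,0]-x[0])<x[1])&(abs(P[...,1]-y[0])<y[1])&(P[...,2]>z[0])&(P[...,2]<z[1])]
n=tri(a,b)[0]
for C in(P,Q):
    print("counter",np.nanmedian(reg(C,(n[0],.1),(n[1],.1),(-.02,.007))[:,2]))
    g=reg(C,(n[0],.1),(n[1],.1),(.007,.02)); print(len(g),g.mean(0),cv2.minAreaRect(g[:,:2].astype(np.float32)*1000))
    j=plane("top",[(220,240)],.09)[0]; g=reg(C,(j[0],.08),(j[1],.08),(.02,.12)); print(j,len(g),g.mean(0),g.min(0),g.max(0))
    g=g[g[:,2]>.085]; 
    if len(g)>5: print(cv2.minEnclosingCircle(g[:,:2].astype(np.float32)*1000))
up=lambda I,x,y:cv2.resize(I[y:y+60,x:x+66],None,fx=6,fy=6,interpolation=cv2.INTER_CUBIC)
o=np.vstack([np.hstack([up(T,313,238),up(T,187,208)]),np.hstack([up(S,290,195),up(S,407,283)])])
o=np.clip(o.astype(float)*1.6,0,255).astype(np.uint8)
o=cv2.resize(o,(660,600)); cv2.imwrite("pics/crop1.png",o[...,::-1])
E
```

```text
[346.13333333 270.53333333] [18 28  7  7 30] [323.33928571 219.58928571] [29 16  9  8 56] (array([ 0.47659329, -0.04436218,  0.01953602]), np.float64(0.002189756686364137))
counter -0.0008349331174573038
573 [ 0.48899324 -0.04780762  0.01099252] ((477.5782165527344, -41.024803161621094), (184.52029418945312, 197.5074920654297), 89.68576049804688)
[0.54355535 0.25570463 0.09      ] 996 [0.55907733 0.25998237 0.06730968] [0.49759272 0.21730916 0.02004214] [0.61844308 0.30957014 0.10170734]
((560.1453857421875, 262.606201171875), 54.168975830078125)
counter 0.0004104087220132002
818 [ 0.49056298 -0.04621925  0.01142211] ((492.3728332519531, -23.53167724609375), (118.02129364013672, 113.76128387451172), 4.627480506896973)
[0.54355535 0.25570463 0.09      ] 2388 [0.56985756 0.26650051 0.06675198] [0.50568058 0.21976049 0.02010192] [0.61896868 0.31172101 0.10007751]
((560.8189697265625, 263.809814453125), 55.25437927246094)
```

View pics/crop1.png

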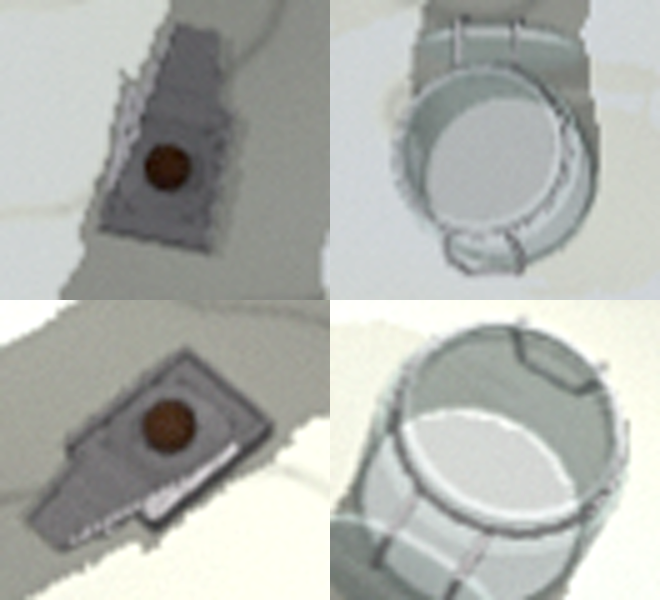

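The crops (5x) show the dish's lip tip at (197,27) and its rear edge from (100,230) to (210,250) in the top view. In the scene view the jar's rim ellipse is centred near (507,425) in the crop, with lever and lid wires visible, so the jar's yaw is near zero.

```bash
python3 - <<'E'
from h import *
np.set_printoptions(precision=4,suppress=True)
t=lambda x,y,ox=313,oy=238:(ox+(x+.5)/5-.5,oy+(y+.5)/5-.5)
d=plane("top",[t(100,230),t(210,250),t(175,22),t(220,32),t(240,115)],.012); print("dish top",d)
f=lambda a,b:np.degrees(np.arctan2(b[1]-a[1],b[0]-a[0]))
print("yaw lip", f((d[0]+d[1])/2,(d[2]+d[3])/2),"rear",f(d[0],d[1])+90)
s=[t(x,y,290,195) for x,y in[(185,50),(272,127),(70,145),(27,218),(65,250)]]
e=plane("scene",s,.012);print("dish scene",e)
print("yaw", f((e[0]+e[1])/2,(e[3]+e[4])/2),"rear",f(e[1],e[0])+90,"side",f(e[0],e[2]))
print("nutmeg",plane("top",[(346.1,270.5)],.016),plane("scene",[(323.3,219.6)],.016))
print("jar", plane("top",[t(490-330,150,187,208)],.095),plane("scene",[t(507-330,125,407,283)],.095))
print("lever/lid top",plane("top",[t(485-330,272,187,208)],.07),plane("top",[t(505-330,35,187,208)],.05))
print("base disc",plane("top",[t(493-330,165,187,208)],.005))
for nm in("top0","scene0"):
    P=np.load(nm+".npy"); m=(P[...,2]>.085)&(P[...,2]<.11)&(abs(P[...,0]-.55)<.07)&(abs(P[...,1]-.26)<.07)
    q=P[m]; print(nm,q.mean(0),q.min(0),q.max(0))
# sides of dish by gradient: rows at several lip/sides z
P=np.load("scene0.npy"); m=(P[...,2]>.008)&(P[...,2]<.02)&(abs(P[...,0]-.5)<.07)&(abs(P[...,1]+.045)<.05); m=m.astype(np.uint8)
n,l,st,c=cv2.connectedComponentsWithStats(m); k=1+np.argmax(st[1:,4]); q=P[l==k]; print(st[k],q.mean(0),cv2.minAreaRect((q[:,:2]*1000).astype(np.float32)))
for nm,y in(("idli",(436,241)),("tumbler",(271,180)),("brush",(210,312)),("katori",(458,178))): print(nm,plane("top",[y],.05))
E
```

```text
dish top [[ 0.4459 -0.0118  0.012 ]
 [ 0.4355 -0.0659  0.012 ]
 [ 0.5497 -0.0506  0.012 ]
 [ 0.5444 -0.073   0.012 ]
 [ 0.5025 -0.0821  0.012 ]]
yaw lip -12.17943524539335 rear -10.94793294160931
dish scene [[ 0.4358 -0.0619  0.012 ]
 [ 0.4483 -0.0082  0.012 ]
 [ 0.5043 -0.0758  0.012 ]
 [ 0.5445 -0.0701  0.012 ]
 [ 0.5484 -0.0477  0.012 ]]
yaw -12.88075132361521 rear -13.185495012933302 side -11.519528119905026
nutmeg [[ 0.4776 -0.0454  0.016 ]] [[ 0.4744 -0.0447  0.016 ]]
jar [[0.5484 0.2583 0.095 ]] [[0.5533 0.2657 0.095 ]]
lever/lid top [[0.4938 0.2638 0.07  ]] [[0.6143 0.2599 0.05  ]]
base disc [[0.5574 0.2721 0.005 ]]
top0 [0.5557 0.2633 0.0912] [0.5079 0.2224 0.085 ] [0.6124 0.307  0.1017]
scene0 [0.5607 0.2662 0.0917] [0.507  0.2229 0.085 ] [0.6142 0.3082 0.1001]
[295 204  50  42 744] [ 0.4912 -0.0465  0.0118] ((494.1561279296875, -47.1788330078125), (58.72183609008789, 109.9188003540039), 77.09281921386719)
idli [[ 0.5434 -0.2654  0.05  ]]
tumbler [[0.7011 0.1387 0.05  ]]
brush [[0.3758 0.2833 0.05  ]]
katori [[ 0.7031 -0.329   0.05  ]]
```

Request:
apply_moves([
  [100,0.31,0.576,0,-0.063],
  [100,0.31,0.576,0,-0.063],
  [100,0.31,0.576,0,-0.063],
  [100,0.31,0.576,0,-0.063],
  [100,0.31,0.576,0,-0.063],
  [100,0.31,0.576,0,-0.063],
  [100,0.31,0.576,0,-0.063],
  [100,0.31,0.576,0,-0.063],
  [100,0.31,0.576,0,-0.063],
  [100,0.31,0.576,0,-0.063],
  [100,0.31,0.576,0,-0.063],
  [100,0.31,0.576,0,-0.063],
], newtons=20)

```text
clock: 1.65
position: [0.4039, -0.1825, 0.189]
ee_rot: [3.139, -0.136, -0.0]
force: [-0.3, -0.6, 0.1]
width: 0.999
gripper_force: 0.0
```

Request:
apply_moves([
  [100,0.31,0.576,0,-0.063],
  [100,0.31,0.576,0,-0.063],
  [100,0.31,0.576,0,-0.063],
  [100,0.31,0.576,0,-0.063],
  [100,0,0,0,0],
  [100,0,0,0,0],
  [100,0,0,0,0],
])

```text
clock: 2.52
position: [0.4775, -0.0467, 0.189]
ee_rot: [3.123, -0.334, -0.001]
force: [-0.4, 0.4, 0.3]
width: 1.005
gripper_force: 0.0
```

Request:
apply_moves([
  [100,-0.02,0.03,-0.4,0],
  [100,0,0,-0.45,0],
  [100,0,0,-0.45,0],
  [100,0,0,-0.4,0],
  [100,0,0,-0.3,0],
  [100,0,0,0,0],
  [100,0,0,0,0],
])

```text
clock: 3.4
position: [0.4771, -0.0442, 0.0697]
ee_rot: [3.124, -0.332, 0.001]
force: [-0.4, -0.3, -0.4]
width: 1.0
gripper_force: 0.0
```

```bash
python3 - <<'E'
from h import *
im,d,P=cloud("scene"); np.save("s1.npy",P)
s=observe();print(s["position"],s["ee_rot"])
c=im[120:280,220:420]; c=np.clip(cv2.resize(c,None,fx=4,fy=3.75 if 0 else 3.7,interpolation=cv2.INTER_CUBIC)*1.5,0,255)
cv2.imwrite("pics/s1.png",c[...,::-1])
E
```

```text
[ 0.47732036 -0.04406555  0.0699065 ] [ 3.12388086e+00 -3.32337699e-01  2.04823796e-03][ WARN:0@0.858] global loadsave.cpp:1063 imwrite_ Unsupported depth image for selected encoder is fallbacked to CV_8U.
```

View pics/s1.png

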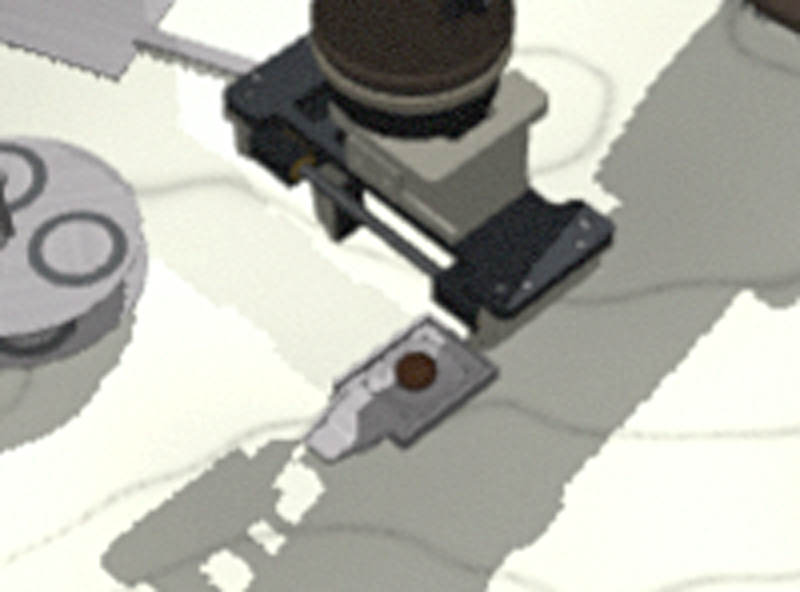

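The view shows the dish and nutmeg undisturbed at crop (415,370). The gripper is above them, with its closing line across the dish, and the idli stand is well clear.

Request:
apply_moves([
  [100,-0.01,-0.01,-0.35,0],
  [100,0,0,-0.35,0],
  [100,0,0,-0.25,0],
  [100,0,0,-0.1,0],
  [100,0,0,0,0],
  [100,0,0,0,0],
])

```text
clock: 4.2
position: [0.4767, -0.0442, 0.0066]
ee_rot: [-3.124, 0.331, -0.002]
force: [0.4, 0.5, -0.3]
width: 1.005
gripper_force: 0.0
```

```bash
python3 - <<'E'
from h import *
s=observe();print(s["position"],s["ee_rot"],s["force"])
E
```

```text
[ 0.47669102 -0.04422927  0.00660243] [-3.12405423e+00  3.31192959e-01 -1.52712050e-03] [ 0.39018082  0.52077996 -0.3228804 ]
```

Request:
apply_moves([
  [90,0,0,-0.04,0],
  [80,0,0,0,0],
  [72,0,0,0,0],
  [68,0,0,0,0],
  [66,0,0,0,0],
  [65,0,0,0,0],
  [64,0,0,0,0],
  [63,0,0,0,0],
  [62,0,0,0,0],
  [61,0,0,0,0],
  [60,0,0,0,0],
  [59,0,0,0,0],
], newtons=8)

```text
clock: 5.7
position: [0.4762, -0.0443, 0.0036]
ee_rot: [3.124, -0.331, 0.0]
force: [-0.0, -0.4, 0.5]
width: 0.586
gripper_force: 0.0
```

Request:
apply_moves([
  [58,0,0,0,0],
  [56,0,0,0,0],
  [54,0,0,0,0],
  [50,0,0,0,0],
])

```text
clock: 6.2
position: [0.4762, -0.0442, 0.0036]
ee_rot: [3.124, -0.331, -0.0]
force: [-0.3, 0.2, 1.2]
width: 0.511
gripper_force: 0.0
```

Request:
apply_moves([
  [50,0,0,0,0],
  [45,0,0,0,0],
  [40,0,0,0,0],
  [40,0,0,0,0],
], newtons=25)

```text
clock: 6.7
position: [0.4762, -0.0443, 0.0036]
ee_rot: [3.124, -0.331, 0.0]
force: [-0.6, -0.3, -0.8]
width: 0.398
gripper_force: 0.0
```

```bash
python3 - <<'E'
from h import *
im,d,P=cloud("scene")
c=im[130:270,240:400]; c=np.clip(cv2.resize(c,None,fx=4.2,fy=4.2,interpolation=cv2.INTER_CUBIC)*1.5,0,255).astype(np.uint8)
cv2.imwrite("pics/s2.png",c[...,::-1])
print(nutmeg(im,(290,190,350,250)))
E
```

```text
(array([322.73809524, 219.97619048]), array([30, 26,  7,  8, 42], dtype=int32))
```

View pics/s2.png

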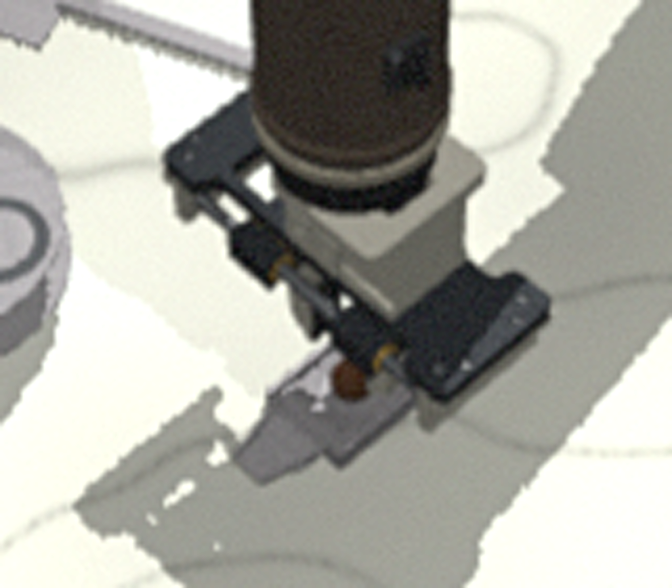

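The nutmeg is still at its place, at (322.7,220) in the full picture. The fingers still look outside the dish, so I measure their gap from the depth.

```bash
python3 - <<'E'
from h import *
im,d,P=cloud("scene")
s=observe();print(s["width"],s["gripper_force"])
yw=-np.radians(12.2); R=np.array([[np.cos(yw),np.sin(yw)],[-np.sin(yw),np.cos(yw)]])
L=P.copy(); L[...,:2]=(P[...,:2]-[.4762,-.0443])@R.T
for u in range(4,14): print
for z0 in(.02,.03,.04,.05,.06,.08):
    m=(L[...,2]>z0)&(L[...,2]<z0+.01)&(abs(L[...,0])<.03)&(abs(L[...,1])<.1)
    q=np.sort(L[m][:,1]*1000); print(z0,len(q),np.histogram(q,np.arange(-100,101,10))[0])
x=plane("scene",[(240+282/4.2,130+265/4.2),(240+385/4.2,130+355/4.2)],.09);print(np.linalg.norm(x[0]-x[1]))
E
```

```text
0.4003009973516551 0.0
0.02 51 [ 0  0  0  0  0  0  0  0  0 19 26  6  0  0  0  0  0  0  0  0]
0.03 1 [0 0 0 0 0 0 0 0 0 1 0 0 0 0 0 0 0 0 0 0]
0.04 20 [ 0  0  0  0  0  0  1  3 13  0  0  0  3  0  0  0  0  0  0  0]
0.05 35 [ 0  0  0  0  0  0  0  9 12  0  0  0  7  7  0  0  0  0  0  0]
0.06 34 [ 0  0  0  0  0  0  3  7 13  0  0  0  1 10  0  0  0  0  0  0]
0.08 9 [0 0 0 0 0 0 0 0 9 0 0 0 0 0 0 0 0 0 0 0]
0.07261930298330316
```

```bash
python3 - <<'E'
from h import *
im,d,P=cloud("scene")
yw=-np.radians(12.2); R=np.array([[np.cos(yw),np.sin(yw)],[-np.sin(yw),np.cos(yw)]])
for nm,P in(("now",P),("s1 tcp .070",np.load("s1.npy"))):
    L=P.copy(); L[...,:2]=(P[...,:2]-[.4762,-.0443])@R.T
    print(nm)
    for sg in(-1,1):
      for z0 in np.arange(.0,.16,.01):
        m=(L[...,2]>z0)&(L[...,2]<z0+.01)&(abs(L[...,0])<.06)&(L[...,1]*sg<.1)&(L[...,1]*sg>.008)
        q=L[m]*1000
        if len(q): print(sg,round(z0,2),len(q),"x",np.percentile(q[:,0],[2,50,98]).round(),"y",np.percentile(q[:,1],[2,50,98]).round())
E
```

```text
now
-1 0.0 568 x [-13.  22.  59.] y [-99. -58. -10.]
-1 0.01 114 x [-6. 28. 56.] y [-26. -19.  -9.]
-1 0.02 1 x [1. 1. 1.] y [-8. -8. -8.]
-1 0.03 1 x [3. 3. 3.] y [-18. -18. -18.]
-1 0.04 15 x [ 1.  9. 11.] y [-24. -18. -16.]
-1 0.05 23 x [-8. 10. 11.] y [-32. -19. -15.]
-1 0.06 24 x [-9. 10. 11.] y [-34. -20. -16.]
-1 0.07 16 x [-4. 10. 12.] y [-31. -19. -15.]
-1 0.08 9 x [-2.  2.  6.] y [-21. -17. -16.]
-1 0.09 7 x [ 5.  8. 11.] y [-20. -19. -18.]
-1 0.1 16 x [-11.  14.  34.] y [-80. -20. -19.]
-1 0.11 64 x [-15.  31.  37.] y [-81. -73. -14.]
-1 0.12 144 x [20. 30. 37.] y [-81. -39. -10.]
-1 0.13 102 x [ 5. 29. 37.] y [-87. -39. -19.]
-1 0.14 279 x [-15.  22.  37.] y [-92. -69. -16.]
-1 0.15 177 x [-11.  18.  36.] y [-91. -74. -12.]
1 0.0 1030 x [-57.  10.  58.] y [12. 62. 99.]
1 0.01 148 x [-16.  26.  58.] y [ 8. 20. 30.]
1 0.02 11 x [-0.  3. 10.] y [ 9. 10. 11.]
1 0.04 3 x [ 9. 10. 10.] y [21. 23. 25.]
1 0.05 13 x [ 4. 11. 12.] y [24. 32. 37.]
1 0.06 12 x [ 7. 10. 12.] y [29. 35. 38.]
1 0.07 4 x [10. 11. 11.] y [36. 37. 38.]
1 0.1 15 x [-30.  11.  33.] y [49. 88. 89.]
1 0.11 89 
[... 196 characters left out ...]
5.] y [17. 71. 96.]
s1 tcp .070
-1 0.0 891 x [-56.   7.  58.] y [-98. -59. -11.]
-1 0.01 167 x [-35.   7.  55.] y [-27. -19.  -8.]
-1 0.02 2 x [0. 1. 2.] y [-10. -10.  -9.]
-1 0.1 4 x [-7.  1.  7.] y [-45. -44. -44.]
-1 0.11 30 x [-3.  9. 12.] y [-58. -45. -43.]
-1 0.12 27 x [-3. 10. 12.] y [-60. -48. -43.]
-1 0.13 28 x [-7. 11. 12.] y [-58. -46. -42.]
-1 0.14 20 x [-5.  6. 12.] y [-61. -45. -43.]
-1 0.15 11 x [0. 3. 7.] y [-48. -47. -43.]
1 0.0 1151 x [-57.   2.  57.] y [10. 56. 98.]
1 0.01 211 x [-35.  14.  56.] y [ 9. 19. 30.]
1 0.02 13 x [-6. -1.  6.] y [ 8. 10. 11.]
1 0.1 1 x [11. 11. 11.] y [52. 52. 52.]
1 0.11 10 x [10. 11. 12.] y [48. 54. 59.]
1 0.12 4 x [11. 12. 13.] y [52. 54. 56.]
```

The depth shows the finger tips about 38 mm higher than the reported TCP (tips at about 0.042 m now). The fingers shut in the air above the nutmeg. I'll reopen, measure the tip height precisely, then go down.

Request:
apply_moves([
  [100,0,0,0,0],
  [100,0,0,0,0],
  [100,0,0,0,0],
  [100,0,0,0,0],
  [100,0,0,-0.15,0],
  [100,0,0,-0.15,0],
  [100,0,0,0,0],
], newtons=8)

```text
clock: 7.72
position: [0.4753, -0.0442, -0.0154]
ee_rot: [3.124, -0.331, -0.003]
force: [-0.5, 0.4, -0.5]
width: 0.993
gripper_force: 0.0
```

```bash
python3 - <<'E'
from h import *
im,d,P=cloud("scene"); s=observe(); print(s["position"],s["width"],s["force"])
yw=-np.radians(12.2); R=np.array([[np.cos(yw),np.sin(yw)],[-np.sin(yw),np.cos(yw)]])
for nm,P,z in(("now",P,s["position"][2]),("s1",np.load("s1.npy"),.0699)):
    L=P.copy(); L[...,:2]=(P[...,:2]-s["position"][:2])@R.T
    m=(L[...,2]>.016)&(abs(L[...,0])<.014)&(L[...,1]<-.04)&(L[...,1]>-.07)&(L[...,2]<z+.09)
    q=L[m]; print(nm,len(q),np.sort(q[:,2]-z)[:12].round(4))
    b=(abs(L[...,0]-.0)<.037)&(L[...,2]>z+.06)&(L[...,2]<z+.2)&(abs(abs(L[...,1])-.06)<.03)
    print("body",np.sort(L[b][:,2]-z)[:12].round(4))
c=im[130:270,240:400]; c=np.clip(cv2.resize(c,None,fx=4.2,fy=4.2,interpolation=cv2.INTER_CUBIC)*1.5,0,255).astype(np.uint8)
cv2.imwrite("pics/s3.png",c[...,::-1])
E
```

```text
[ 0.47566449 -0.04421459 -0.0149565 ] 0.9964851664259168 [0.30335615 0.46514572 0.00746589]
now 87 [0.0352 0.0362 0.0384 0.0387 0.0392 0.0407 0.0411 0.0412 0.0419 0.0428
 0.0445 0.0449]
body [0.0602 0.0605 0.0606 0.0606 0.0611 0.062  0.0621 0.0628 0.0635 0.0642
 0.0642 0.0645]
s1 119 [0.0374 0.0379 0.0386 0.0393 0.0401 0.0401 0.0404 0.0405 0.0418 0.0421
 0.0425 0.0427]
body [0.0606 0.0607 0.0612 0.0616 0.0619 0.0623 0.0624 0.0631 0.0632 0.0637
 0.0637 0.0639]
```

View pics/s3.png

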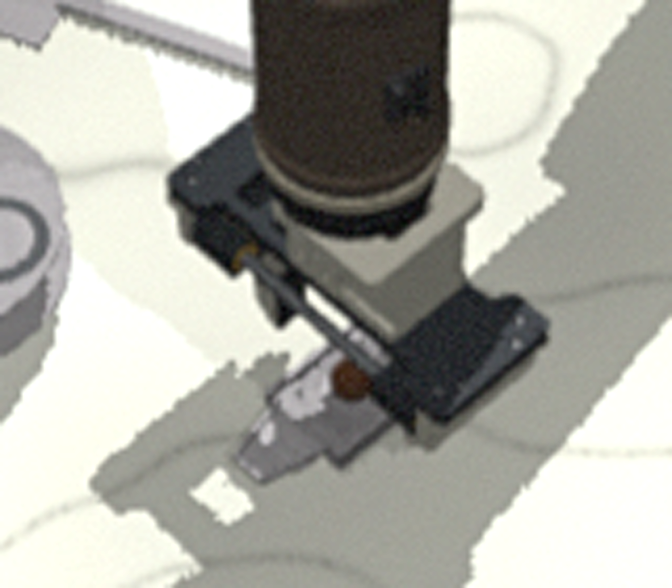

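The fingers straddle the dish. The nutmeg is undisturbed at crop (350,378), and the tips are at about z = 0.022. I go down about 18 mm more.

Request:
apply_moves([
  [100,0,0,-0.1,0],
  [100,0,0,-0.1,0],
  [100,0,0,-0.05,0],
  [100,0,0,-0.03,0],
  [100,0,0,0,0],
  [100,0,0,0,0],
])

```text
clock: 8.52
position: [0.4763, -0.0443, -0.031]
ee_rot: [3.124, -0.331, 0.0]
force: [0.5, -0.3, 0.0]
width: 1.001
gripper_force: 0.0
```

Request:
apply_moves([
  [90,0,0,-0.03,0],
  [80,0,0,0,0],
  [72,0,0,0,0],
  [68,0,0,0,0],
  [66,0,0,0,0],
  [65,0,0,0,0],
  [64,0,0,0,0],
  [63,0,0,0,0],
  [62,0,0,0,0],
  [61,0,0,0,0],
  [60,0,0,0,0],
  [59,0,0,0,0],
], newtons=8)

```text
clock: 10.02
position: [0.4762, -0.0443, -0.0329]
ee_rot: [3.124, -0.331, -0.0]
force: [0.2, -1.2, 1.0]
width: 0.609
gripper_force: 8.0
```

Request:
apply_moves([
  [58,0,0,0,0],
  [56,0,0,0,0],
  [54,0,0,0,0],
  [50,0,0,0,0],
])

```text
clock: 10.52
position: [0.4761, -0.0443, -0.033]
ee_rot: [3.124, -0.331, -0.0]
force: [-0.5, -1.3, 0.1]
width: 0.604
gripper_force: 8.0
```

Request:
apply_moves([
  [50,0,0,0,0],
  [45,0,0,0,0],
  [40,0,0,0,0],
  [40,0,0,0,0],
], newtons=25)

```text
clock: 11.02
position: [0.4761, -0.0443, -0.033]
ee_rot: [3.124, -0.331, -0.0]
force: [-0.5, -0.4, 0.7]
width: 0.602
gripper_force: 25.0
```

Request:
apply_moves([
  [40,0,0,0.05,0],
  [40,0,0,0.1,0],
  [40,0,0,0.15,0],
  [40,0,0,0.2,0],
  [40,0,0,0.25,0],
  [40,0,0,0.25,0],
  [40,0,0,0.25,0],
  [40,0,0,0.25,0],
  [40,0,0,0.2,0],
  [40,0,0,0.15,0],
  [40,0,0,0.1,0],
  [40,0,0,0.05,0],
], newtons=25)

```text
clock: 12.52
position: [0.4761, -0.0443, 0.0872]
ee_rot: [3.124, -0.331, -0.0]
force: [0.7, 0.3, -2.0]
width: 0.607
gripper_force: 25.0
```

```bash
python3 - <<'E'
from h import *
im,d,P=cloud("scene"); s=observe(); print(s["position"],s["width"],s["force"],s["gripper_force"],s["joints"])
c=im[110:290,230:430]; c=np.clip(cv2.resize(c,None,fx=3.3,fy=3.3,interpolation=cv2.INTER_CUBIC)*1.5,0,255).astype(np.uint8)
cv2.imwrite("pics/s4.png",c[...,::-1])
n,st=nutmeg(im,(290,150,370,260)); print(n,st,plane("scene",[n],s["position"][2]+.033+.016))
m=(P[...,2]>.1)&(P[...,2]<.15)&(P[...,0]>.5)&(abs(P[...,1]+.05)<.05); q=P[m]; print(len(q),q.mean(0),q.max(0))
for n,u in(("jar",0),): pass
P0=np.load("scene0.npy")
for C in(P0,P):
  k=C[(C[...,2]>.02)&(C[...,2]<.09)&(C[...,0]>.595)&(abs(C[...,0]-.6)<.03)&(abs(C[...,1]-.26)<.06)]; print("lid",len(k),np.percentile(k,[2,50,98],axis=0))
E
```

```text
[ 0.47622889 -0.04422959  0.0873702 ] 0.6059357228250319 [-0.33144382 -0.43642924 -1.41384256] 24.99975174665451 [ 0.20486278  0.33993255 -0.2804928   2.02744787  0.13027479  0.79072095
 -1.93423642]
[300.94117647 163.82352941] [ 9 11  6  7 17] [[ 0.45196083 -0.11312921  0.1363702 ]]
456 [ 0.52029979 -0.04846461  0.13137711] [ 0.54943026 -0.01777584  0.13913703]
lid 720 [[0.599307   0.2284241  0.02314493]
 [0.61386166 0.2652931  0.06476532]
 [0.61639716 0.30129896 0.0885624 ]]
lid 729 [[0.59737365 0.22844314 0.0233289 ]
 [0.61389952 0.26517422 0.06406805]
 [0.61633016 0.3012583  0.08809821]]
```

View pics/s4.png

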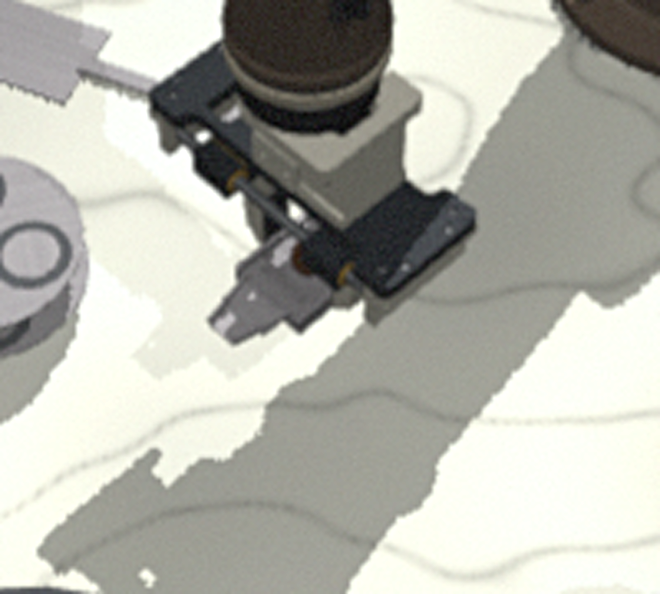

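The dish is lifted and level, with the nutmeg at crop (303,260), partly hidden by the gripper but still in the hollow. Next I refine the jar's axis and yaw.

```bash
python3 - <<'E'
from h import *
from scipy.optimize import least_squares
for nm in("scene0","top0"):
    P=np.load(nm+".npy")
    q=P[(P[...,2]>.02)&(P[...,2]<.08)&(P[...,0]>.608)&(P[...,0]<.64)&(abs(P[...,1]-.265)<.03)]
    f=np.polyfit(q[:,1],q[:,0],1); print(nm,"lid",len(q),q[:,0].mean(),q[:,1].mean(),"yaw",-np.degrees(np.arctan(f[0])))
    for z in((.03,.06),(.06,.08),(.09,.105)):
        q=P[(P[...,2]>z[0])&(P[...,2]<z[1])&(P[...,0]>.49)&(P[...,0]<.598)&(abs(P[...,1]-.265)<.06)][:,:2]
        if len(q)<20: continue
        r=least_squares(lambda p:np.hypot(q[:,0]-p[0],q[:,1]-p[1])-p[2],[.55,.265,.043],loss="soft_l1",f_scale=.002); print(z,len(q),r.x)
E
```

```text
scene0 lid 439 0.6142075610301957 0.2652843633282426 yaw 0.3535130492844412
(0.03, 0.06) 456 [0.5519035  0.26589391 0.04423958]
(0.06, 0.08) 418 [0.55120552 0.26570518 0.04377539]
(0.09, 0.105) 376 [0.55068158 0.26583978 0.03801806]
top0 lid 24 0.6128863036287305 0.25925127251739893 yaw -0.24089233624639886
(0.03, 0.06) 196 [0.54756972 0.26299731 0.04421702]
(0.06, 0.08) 176 [0.54978061 0.26367515 0.04410839]
(0.09, 0.105) 157 [0.54950069 0.26373088 0.03777612]
```

Request:
apply_moves([
  [40,0.02,0,0,0.05],
  [40,0.035,0,0,0.1],
  [40,0.05,0,0,0.15],
  [40,0.056,0,0,0.165],
  [40,0.056,0,0,0.165],
  [40,0.056,0,0,0.165],
  [40,0.056,0,0,0.165],
  [40,0.056,0,0,0.165],
  [40,0.056,0,0,0.165],
  [40,0.056,0,0,0.165],
  [40,0.056,0,0,0.165],
  [40,0.056,0,0,0.165],
])

```text
clock: 14.08
position: [0.5126, -0.0443, 0.0865]
ee_rot: [-2.959, -1.055, 0.001]
force: [-0.8, -0.6, -1.7]
width: 0.607
gripper_force: 25.0
```

Request:
apply_moves([
  [40,0.056,0,0,0.165],
  [40,0.056,0,0,0.165],
  [40,0.056,0,0,0.165],
  [40,0.056,0,0,0.165],
  [40,0.056,0,0,0.165],
  [40,0.056,0,0,0.165],
  [40,0.056,0,0,0.165],
  [40,0.056,0,0,0.165],
  [40,0.056,0,0,0.165],
  [40,0.05,0,0,0.15],
  [40,0.035,0,0,0.1],
  [40,0.02,0,0,0.05],
])

```text
clock: 15.58
position: [0.5491, -0.0443, 0.0865]
ee_rot: [-2.216, -2.226, 0.0]
force: [0.4, 0.3, -2.3]
width: 0.606
gripper_force: 25.0
```

Request:
apply_moves([
  [40,0,0,0,0],
  [40,0,0,0,0],
  [40,0,0,0,0],
])

```text
clock: 15.95
position: [0.5492, -0.0443, 0.087]
ee_rot: [2.219, 2.224, -0.0]
force: [-0.3, 0.8, -1.5]
width: 0.607
gripper_force: 25.0
```

```bash
python3 - <<'E'
from h import *
im,d,P=cloud("scene"); s=observe(); print(s["position"],s["ee_rot"],s["width"],s["force"],s["gripper_force"],s["joints"])
n,st=nutmeg(im,(270,100,420,260)); print(n,st)
q=P[(P[...,2]>.115)&(P[...,2]<.145)&(abs(P[...,0]-s["position"][0])<.035)&(P[...,1]-s["position"][1]>.03)&(P[...,1]-s["position"][1]<.1)]
print(len(q),np.percentile(q,[1,50,99],axis=0)-s["position"])
cv2.imwrite("pics/s5.png",np.clip(cv2.resize(im[80:290,220:480],None,fx=2.6,fy=2.6,interpolation=cv2.INTER_CUBIC)*1.5,0,255).astype(np.uint8)[...,::-1])
E
```

```text
[ 0.54921986 -0.04424881  0.08708328] [ 2.21829209e+00  2.22440421e+00 -8.23641651e-06] 0.6039049180562169 [-0.1150973  -0.12245535 -2.05440338] 24.999683797359467 [ 0.47471172  0.52006693 -0.68479235  1.83419216  0.40296403  0.93028899
 -0.38846708]
[322.88235294 187.05882353] [49 85  8  6 17]
427 [[-0.02594473  0.030375    0.03506363]
 [ 0.0003652   0.04781622  0.04439594]
 [ 0.02792637  0.07421523  0.05006134]]
```

View pics/s5.png

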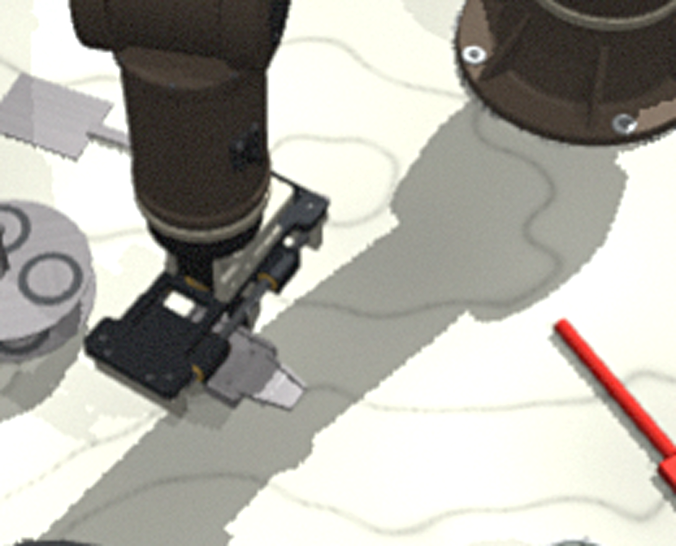

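The dish's lip now points to the left, towards the jar (crop (290,390)), level at 0.12 m. The depth puts the lip tip 74 mm ahead of the TCP and centred. I slide it along y to the jar.

Request:
apply_moves([
  [40,0.005,0.04,0,0],
  [40,0,0.08,0,0],
  [40,0,0.12,0,0],
  [40,0,0.16,0,0],
  [40,0,0.196,0,0],
  [40,0,0.196,0,0],
  [40,0,0.196,0,0],
  [40,0,0.196,0,0],
  [40,0,0.196,0,0],
  [40,0,0.196,0,0],
  [40,0,0.196,0,0],
  [40,0,0.196,0,0],
])

```text
clock: 17.5
position: [0.5496, 0.0746, 0.087]
ee_rot: [2.218, 2.225, 0.0]
force: [-0.8, 0.4, -2.0]
width: 0.608
gripper_force: 25.0
```

Request:
apply_moves([
  [40,0,0.196,0,0],
  [40,0,0.196,0,0],
  [40,0,0.196,0,0],
  [40,0,0.196,0,0],
  [40,0,0.196,0,0],
  [40,0,0.196,0,0],
  [40,0,0.196,0,0],
  [40,0,0.196,0,0],
  [40,0,0.16,0,0],
  [40,0,0.12,0,0],
  [40,0,0.08,0,0],
  [40,0,0.04,0,0],
])

```text
clock: 19.0
position: [0.5496, 0.192, 0.087]
ee_rot: [2.218, 2.225, -0.0]
force: [0.0, 0.4, -1.5]
width: 0.605
gripper_force: 25.0
```

Request:
apply_moves([
  [40,0,0,0,0],
  [40,0,0,0,0],
  [40,0,0,0,0],
  [40,0,0,0,0],
])

```text
clock: 19.5
position: [0.5496, 0.1917, 0.0871]
ee_rot: [2.218, 2.224, -0.0]
force: [-0.2, 0.2, -2.2]
width: 0.607
gripper_force: 25.0
```

```bash
python3 - <<'E'
from h import *
im,d,P=cloud("scene"); tm,td,TP=cloud("top"); s=observe(); print(s["position"],s["ee_rot"],s["width"],s["force"],s["gripper_force"])
q=P[(P[...,2]>.115)&(P[...,2]<.145)&(abs(P[...,0]-s["position"][0])<.035)&(P[...,1]-s["position"][1]>.03)&(P[...,1]-s["position"][1]<.1)]
print(len(q),np.percentile(q,[1,50,99],axis=0))
t=q[q[:,1]>np.max(q[:,1])-.012]; print("tip",t.mean(0),q[:,1].max())
q=P[(P[...,2]>.02)&(P[...,2]<.08)&(P[...,0]>.608)&(P[...,0]<.64)&(abs(P[...,1]-.265)<.03)]; print("lid",q.mean(0))
print("nut?",nutmeg(im,(350,180,470,310)))
a=cv2.resize(im[180:350,340:510],(500,500),interpolation=cv2.INTER_CUBIC); b=cv2.resize(tm[190:290,180:280],(300,300),interpolation=cv2.INTER_CUBIC)
o=np.zeros((500,800,3)); o[:,:500]=a; o[:300,500:]=b
cv2.imwrite("pics/s6.png",np.clip(o*1.5,0,255).astype(np.uint8)[...,::-1])
E
```

```text
[0.5495707  0.19183721 0.08706915] [2.21819941e+00 2.22456663e+00 8.75768223e-05] 0.6031255644086049 [-0.30421498 -0.14211853 -1.37691221] 24.999742805957794
515 [[0.52447377 0.22277867 0.12538314]
 [0.54950193 0.24067418 0.13172025]
 [0.57774314 0.26678804 0.13661296]]
tip [0.54862851 0.26128417 0.13219255] 0.2673343709473486
lid [0.61431214 0.26512086 0.05384269]
nut? (array([463.33898305, 239.79661017]), array([108,  49,  12,  21,  59], dtype=int32))
```

View pics/s6.png

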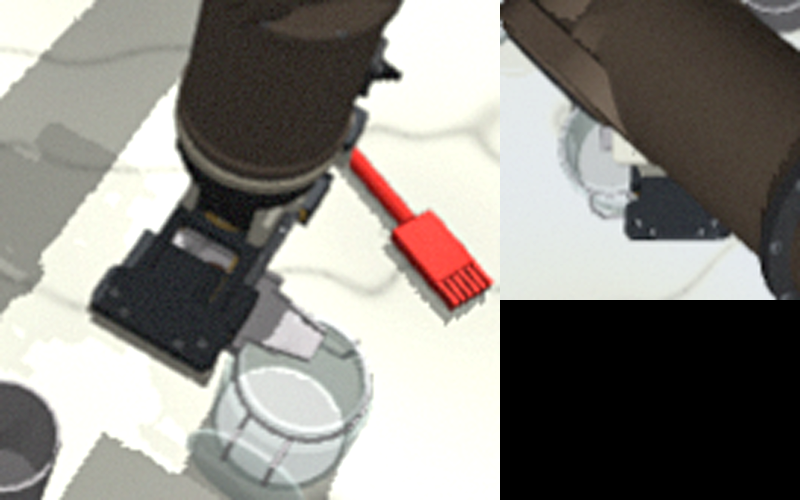

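The lip tip measures (0.549, 0.266, 0.132), over the middle of the mouth and about 37 mm above the rim. The jar has not moved, and no nutmeg shows on the counter or in the jar.

```bash
python3 -c "
from cell import arm; print(arm.sign_off())"
```

```text
the job is handed in; nothing more can be done
None
```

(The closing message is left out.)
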